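# Set sprung tweezers to the gap gauge and hold

## Robot

A 6-joint arm with a two-finger parallel gripper is mounted at the origin on a cart in front of the work surface, level with it; the furniture and walls round the work are solid. World frame = base frame: x ahead of the robot, y to its left, z up, the work surface at z = 0. Lengths are in m, angles in rad, forces in N, time in s.
With the tool pointing down it reaches from about 0.35 to 0.875 m from the base axis. Payload 4.2 kg.
Tool frame: the origin (TCP) lies midway between the tips of the shut fingers; the grasp point (between the pads) lies 19 mm behind it; z points along the fingers, y is the line along which they close (so a half turn about z gives the same grasp; the last joint's range is limited). The gripper opens to 87 mm and grips with 3 to 60 N. Pads are 19 mm wide; open, the fingers measure 117 mm over their backs; the gripper's body (75 mm by 190 mm) begins 51 mm behind the grasp point.
Start: joints at [-1.064, 0.385, 0.008, 0, -1.194, -0.259], TCP at [0.153, -0.606, 0.223] pointing down, gripper open.
Joint ranges: [-3.14, 3.14], [-1.21, 2.06], [-1.07, 1.41], [-3.16, 2.05], [-2.99, -0.16], [-3.1, 3.1]. Speed limits (rad/s): [2.79, 2.79, 3.14, 3.14, 3.14, 3.14].

## Interface

Orientations are given as a unit quaternion [w, x, y, z].
In Python, from cell import ctrl, viewer, sign_off gives the robot as it stands.
- The arm moves only by the tool arm_command, never from a script. Its argument "moves" is a list of rows, each a list of 5 numbers: the shift along the tool's x, y, z as a fraction of full scale, then the turn about the tool's z as a fraction of full scale, then the gripper's target within -1 to 1 (shut at 1, half-way at 0, fully open at -1). A call has 1 to 10 rows; each row is the pose to reach, as a shift and turn from the pose commanded when the call began, along the tool's axes at that moment; what a row does not reach only later rows make up. Full scale, the value 1, is 0.6 m for a shift and pi/2 rad for a turn. A row lasts 1/8 s, in which the tool goes at most 62.5 mm and 10.7 degrees, less where a joint would pass 70% of its speed; a pose out of reach is approached as far as the arm can. A call with a number of a shift or a turn outside -1 to 1 is refused whole. A call with a gripper value outside its range is refused whole. The fingers move at their own pace and stop on an object; "newtons" is the grip in N (left out, the last holds). Time passes only in rows, so rows that repeat a pose let the fingers close. It gives the time, the measured TCP pose, the force, the opening and the grip force at its end, in the units of the state.
- ctrl.observe(): the state, without advancing time (a new reading comes with each control period).
- viewer.snapshot(name): name is "scene" or "top"; returns a dict with "frame" (480x640x3 uint8, red, green, blue), "z_map" (480x640 float32, m along the optical axis (not along the pixel's ray), 0 where there is no reading), "camera_matrix" (3x3 intrinsics, pixels), "k1" (the pictures are not rectified: a ray, as slopes to the right and down, at radius r is drawn at 1 + k1 r^2 times it, then the intrinsics apply), "world_from_camera" (4x4, takes a point from camera to world coordinates). Camera axes: x right, y up, looking along -z (the intrinsics and any distortion apply to the point x, -y, -z); pixel columns grow to the right and rows downward; lengths in m; the calibration is good to about 2 mm. A picture is of the moment at which its call begins.
- sign_off(): hands the job in; it is judged then, once.
The state is a dict: "t": time; "joint_pos": joint angles; "qd": joint speeds; "effort": joint torques, N m; "eef_pos": TCP position; "tool_rot": TCP orientation; "wrist_force": force on the tool from outside, world axes, zero at the start; "torque": the same for the moment, N m; "width": finger opening in m; "finger_force": force on a finger pad.
Only numpy, scipy, OpenCV 4.12 (cv2) and the standard library are available. Lean on these libraries where they do the work, as an engineer would, in place of code of your own. Each camera call takes 0.05 s, during which the arm holds its last target. There are 200 camera calls.

## Task

Pinch the big sprung tweezers by their two black finger rests, lift them off the worktop and, squeezed enough to fit, bring their tips in under the bridge of the steel setting gauge. Squeeze them to the marked gap, so that each tip stands over its own upright mark blade, just above it and touching nothing of the gauge, and finish holding them there steadily with the gripper. Do not shift the gauge's sliding pointer or push the other loose things about.

Things in the scene. Friction and masses are not known exactly. Their poses are not given: they have to be found in the camera images.
- tweezers: sprung steel tweezers lying loose, 200 mm long, 22 mm high, 0.075 kg: heel block and two flat arms with black ribbed finger rests (36 long, 22 high, 58 mm over both when open). Origin: underside, midway between the rests. +y to the tips (robot's left, within 0.3 rad), +x from near to far arm. Hinges 105 mm behind the origin, x = +-8 mm; tips 80 mm ahead, 11 mm above the underside; balance point 30 mm behind
- near_arm (a joint): hinge of the tweezer arm on the near (robot, -x) side (rad): 0 = sprung fully open, grows as squeezed inwards, stop at 0.13; both arms move alike; 0.097 = parallel to the tweezers' y. Spring torque 0.45 N m at 0, plus 9 N m per rad: about 4 N at the finger rest when open, 10 to 13 N over the marked gaps
- far_arm (a joint): hinge of the tweezer arm on the far (+x) side (rad): 0 = sprung fully open, grows as squeezed inwards, stop at 0.13; both arms move alike; 0.097 = parallel to the tweezers' y. Spring torque 0.45 N m at 0, plus 9 N m per rad: about 4 N at the finger rest when open, 10 to 13 N over the marked gaps
- near_tip (a point): the point of the tweezer arm on the near (-x) side: middle of its thickness (4 mm) and height (6 mm). Fully open the two tip points are 52 mm apart. Tip spacing g (mm) follows from the width W (mm) over the outsides of the finger rests, where they are pinched: W = 38 + 0.568 (g - 16)
- far_tip (a point): the point of the tweezer arm on the far (+x) side: middle of its thickness (4 mm) and height (6 mm). Fully open the two tip points are 52 mm apart. Tip spacing g (mm) follows from the width W (mm) over the outsides of the finger rests, where they are pinched: W = 38 + 0.568 (g - 16)
- gauge: setting gauge, fixed, left of the tweezers: plate 100x74x8 mm. Origin: underside, level in y with the marks; +y is the way the tips come in, +x away from the robot. Bridge at y = -22 mm, 8 mm deep: posts with inner faces at x = +-25, bar underside z = 58, top 66 mm. Past it two upright blades, 5 thick, 20 long in y, tops z = 16 mm; from y = 8 mm on a low slider (z up to 12) and a clamp screw (z up to 19)
- near_mark (a point): middle of the top edge of the fixed mark blade, at x = -10 mm, y = 0, z = 16 mm in the gauge's frame. Site axes parallel to the gauge's
- far_mark (a point): middle of the top edge of the blade on the sliding pointer, at x = +4 to +16 mm, y = 0, z = 16 mm in the gauge's frame: the marked gap is 14 to 26 mm. It slides if pushed with 8 N
- wheel_nut_0: upright domed wheel nut at the back, 25x25x32 mm, loose bystander; origin under its middle
- wheel_nut_1: upright domed wheel nut at the back, 25x25x32 mm, loose bystander; origin under its middle
- wheel_nut_2: upright domed wheel nut at the back, 25x25x32 mm, loose bystander; origin under its middle
- tyre_crayon_0: six-sided marking crayon 14x85x12 mm lying behind the tweezers, loose bystander; origin under its middle
- clip_weight_0: grey clip-on balance weight 20x40x9 mm, right of the tweezers, loose bystander; origin under its middle
- clip_weight_1: grey clip-on balance weight 20x30x9 mm, right of the tweezers, loose bystander; origin under its middle
- cutter: slim knife 21x180x15 mm lying far right at the front edge, loose bystander; origin under its middle

How it is judged:
By the outcome, as a careful person would: the job done as asked, in the order asked, and still so for the second after the job is handed in, while the arm keeps its last pose, push and grip.
It also fails if it takes over 38 s, if anything falls off the work surface, if the arm or the gripper's body presses on something with over 40 N, if the wrist force passes 120 N, or if a joint passes its speed limit or range.

## Working session

There is one attempt and no reset: what is moved stays moved. The work goes in short steps, Python scripts to look and compute and a tool call to move; the robot and the scene stay as the last step left them, time stands still between calls to the robot, and variables do not carry over. Pictures are saved under pics/ and viewed, at most 10 in all, crops included, and the job is handed in when it is done.

Besides the shell and the picture viewer there is one more tool, called after ">>>" as name(argument=value, ...), one argument or row to a line, values as JSON. arm_command: Moves the arm, as the interface text tells. Its arguments: {"type":"object","properties":{"moves":{"type":"array","items":{"type":"array","items":{"type":"number"}}},"newtons":{"type":"number"}},"required":["moves"]}

```bash
mkdir -p pics; ls; cat > h.py <<'E'
import numpy as np, cv2
from cell import ctrl, viewer, sign_off
def snap(n,save=None):
    s=viewer.snapshot(n)
    if save: cv2.imwrite('pics/'+save,cv2.cvtColor(s['frame'],cv2.COLOR_RGB2BGR))
    return s
def cloud(s):
    K=s['camera_matrix'];k1=s['k1'];h,w=s['z_map'].shape
    u,v=np.meshgrid(np.arange(w),np.arange(h))
    p=np.stack([u,v],-1).reshape(-1,1,2).astype(float)
    q=cv2.undistortPoints(p,K,np.array([k1,0,0,0.])).reshape(h,w,2)
    z=s['z_map'];c=np.stack([q[...,0]*z,-q[...,1]*z,-z],-1)
    T=s['world_from_camera'];P=c@T[:3,:3].T+T[:3,3]
    P[z==0]=np.nan
    return P
E
python3 - <<'E'
from h import *
np.set_printoptions(precision=4,suppress=True)
print(ctrl.observe())
for n in('top','scene'):
    s=snap(n,n+'0.png');print(s['camera_matrix'],s['k1'],s['world_from_camera'])
    np.savez(n+'0.npz',P=cloud(s),f=s['frame'])
E
```

```text
pics
{'t': 0.0, 'joint_pos': array([-1.0644,  0.3855,  0.0066, -0.0005, -1.194 , -0.2586]), 'qd': array([-0.0019,  0.0011, -0.0004, -0.0015,  0.0007, -0.0002]), 'effort': array([ -0.0003, -39.0662,  18.7402,   4.22  ,   0.0111,  -0.0002]), 'eef_pos': array([ 0.1532, -0.6053,  0.2215]), 'tool_rot': array([-0.0002, -0.1235,  0.9923,  0.0011]), 'wrist_force': array([ 0.1383,  0.0586, -0.4601]), 'torque': array([ 0.0105, -0.0001, -0.0397]), 'finger_force': 0.0, 'width': 0.0865998306342503}
[[549.9022   0.     313.858 ]
 [  0.     549.9022 240.2845]
 [  0.       0.       1.    ]] -0.09646962017639674 [[-0.0013  0.9827 -0.185   0.2519]
 [-1.     -0.0017 -0.0022  0.0282]
 [-0.0024  0.185   0.9827  1.3791]
 [ 0.      0.      0.      1.    ]]
[[454.1509   0.     316.507 ]
 [  0.     454.1509 238.8616]
 [  0.       0.       1.    ]] -0.11366151822873245 [[-0.8824  0.2319 -0.4095  0.1289]
 [-0.4706 -0.4362  0.767   0.7353]
 [-0.0007  0.8695  0.494   0.5029]
 [ 0.      0.      0.      1.    ]]
```

View pics/top0.png

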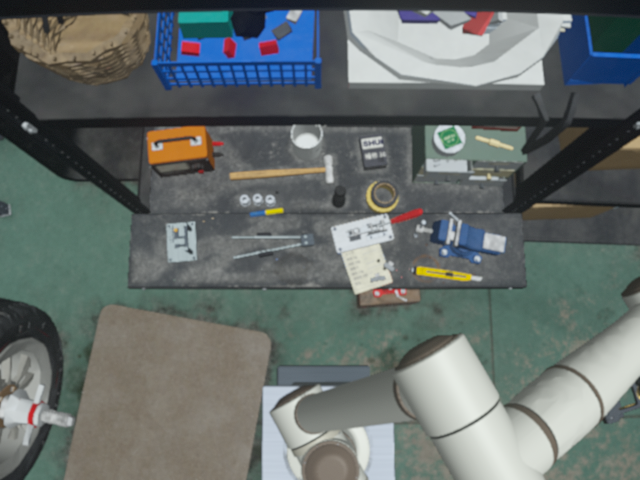

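View pics/scene0.png

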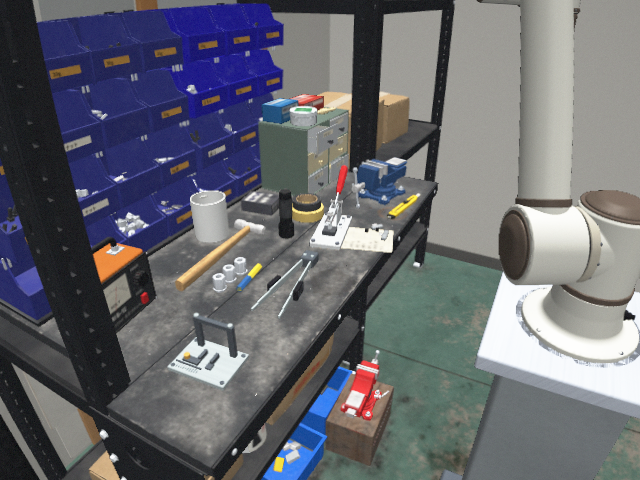

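The top view shows the tweezers with heel at about (308,239) and tips at (233,237) and (235,257). The gauge is at (181,242), the crayon at (267,212) and the nuts at (257,199). Next I'll use a rectified overhead view made from the point clouds.

```bash
python3 - <<'E'
from h import *
a=np.load('top0.npz');b=np.load('scene0.npz')
t=a['f'][190:295,130:330];s=b['f'][230:400,150:350]
im=np.vstack([cv2.resize(t,(760,399),interpolation=cv2.INTER_CUBIC)])
im2=cv2.resize(s,(700,595),interpolation=cv2.INTER_CUBIC)
cv2.imwrite('pics/t1.png',im[...,::-1]);cv2.imwrite('pics/s1.png',im2[...,::-1])
np.set_printoptions(precision=3,suppress=True,linewidth=150)
P=a['P']
for u,v in[(308,239),(233,237),(235,257),(181,242),(265,237),(268,253),(200,285),(267,212)]:print(u,v,P[v,u])
P=b['P']
for u,v in[(311,257),(252,309),(281,314),(192,375),(300,290),(274,282)]:print(u,v,P[v,u])
E
```

```text
308 239 [0.51  0.046 0.027]
233 237 [0.517 0.236 0.015]
235 257 [0.467 0.23  0.009]
181 242 [0.506 0.371 0.006]
265 237 [0.517 0.155 0.015]
268 253 [0.475 0.146 0.023]
200 285 [ 0.397  0.319 -0.002]
267 212 [0.584 0.151 0.007]
311 257 [0.503 0.058 0.022]
252 309 [0.52 0.24 0.01]
281 314 [0.468 0.229 0.012]
192 375 [0.511 0.407 0.007]
300 290 [0.473 0.155 0.012]
274 282 [0.523 0.164 0.02 ]
```

View pics/t1.png

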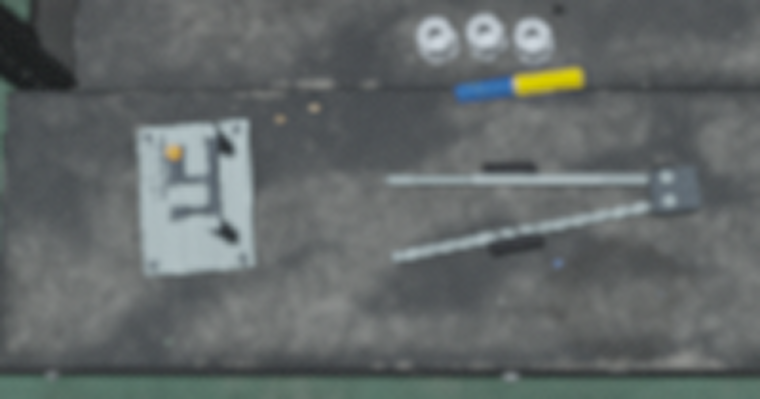

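View pics/s1.png

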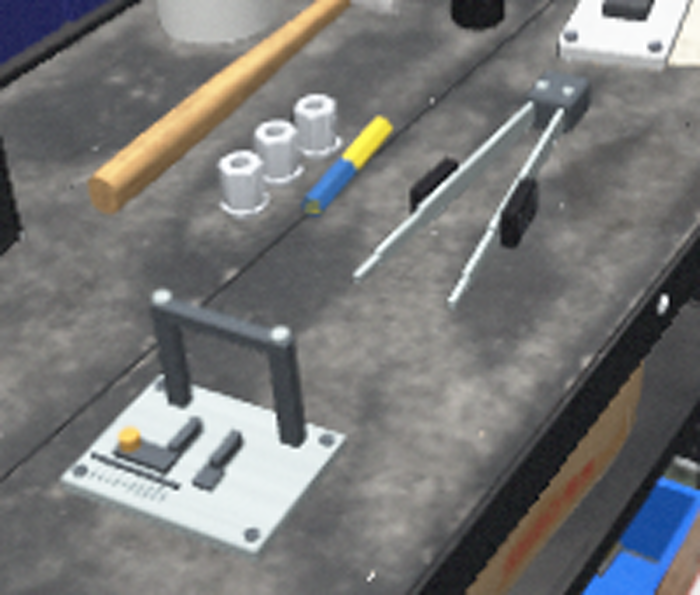

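Both crops show the same layout: the gauge's bridge faces the tweezers, and the slider with its yellow screw is on the far side. I'll enlarge the gauge to pick features.

```bash
python3 - <<'E'
from h import *
a=np.load('top0.npz');b=np.load('scene0.npz')
t=a['f'][218:268,160:204];s=b['f'][308:390,164:252]
A=cv2.resize(s,None,fx=6,fy=6,interpolation=cv2.INTER_CUBIC)  #528x492
B=cv2.resize(t,None,fx=6,fy=6,interpolation=cv2.INTER_CUBIC)  #264x300
im=np.zeros((492,792,3),np.uint8);im[:,:528]=A;im[:300,528:]=B
cv2.imwrite('pics/g2.png',im[...,::-1])
E
```

```text
(no output)
```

View pics/g2.png

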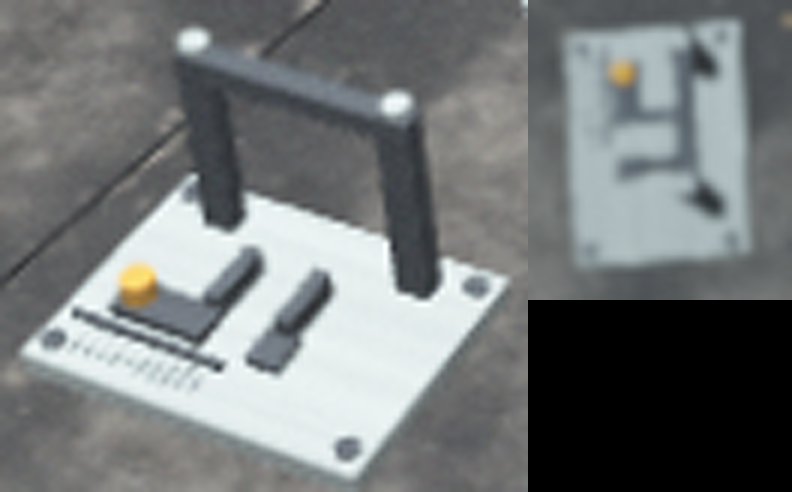

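The scene crop gives the plate corners at (192,176), (510,280), (350,478) and (22,352). The near blade top runs (318,272)–(285,330) and the far one (253,250)–(215,298). The post caps are at (192,40) and (397,103).

```bash
cat >> h.py <<'E'
def cal(n):
    import os,pickle
    f=n+'.cal'
    if not os.path.exists(f):
        s=viewer.snapshot(n);pickle.dump({k:s[k] for k in('camera_matrix','k1','world_from_camera')},open(f,'wb'))
    return pickle.load(open(f,'rb'))
def atz(n,uv,z):
    c=cal(n);q=cv2.undistortPoints(np.array(uv,float).reshape(-1,1,2),c['camera_matrix'],np.array([c['k1'],0,0,0.])).reshape(-1,2)
    T=c['world_from_camera'];d=np.c_[q[:,0],-q[:,1],-np.ones(len(q))]@T[:3,:3].T
    l=(np.broadcast_to(z,len(q))-T[2,3])/d[:,2]
    return T[:3,3]+d*l[:,None]
def px(n,X):
    c=cal(n);T=c['world_from_camera'];p=(np.array(X,float).reshape(-1,3)-T[:3,3])@T[:3,:3]
    q=p[:,:2]/-p[:,2:];q[:,1]*=-1;q*=1+c['k1']*(q**2).sum(1,keepdims=True);K=c['camera_matrix']
    return q@K[:2,:2].T+K[:2,2]
E
python3 - <<'E'
from h import *
np.set_printoptions(precision=4,suppress=True,linewidth=150)
sc=lambda l,o,k:(np.array(l,float)+.5)/k-.5+np.array(o)
S=sc([(192,176),(510,280),(350,478),(22,352)],(164,308),6);print('plate S',atz('scene',S,.008)[:,:2])
T=sc([(740-528,22),(750-528,250),(576-528,268),(562-528,34)],(160,218),6);print('plate T',atz('top',T,.008)[:,:2])
print('blades near-y,+y far-y,+y',atz('scene',sc([(318,272),(285,330),(253,250),(215,298)],(164,308),6),.016)[:,:2])
print('caps',atz('scene',sc([(192,40),(397,103)],(164,308),6),.066)[:,:2])
# bar in top view: top blades
print('blade T -y/+y',atz('top',sc([(690-528,112),(622-528,115),(690-528,165),(622-528,172)],(160,218),6),.016)[:,:2])
# tweezers
print('tips top',atz('top',sc([(387,180),(394,258)],(130,190),3.8),.014)[:,:2],'rests',atz('top',sc([(483,167),(537,167),(490,250),(545,240)],(130,190),3.8),.022)[:,:2],'heel',atz('top',sc([(652,167),(697,166),(697,210),(652,213)],(130,190),3.8),.022)[:,:2])
sk=lambda l:sc(l,(150,230),3.5)
print('tips sc',atz('scene',sk([(357,276),(453,302)]),.011)[:,:2],'rests top outer',atz('scene',sk([(410,187),(447,160),(503,228),(530,180)]),.022)[:,:2],'heel top(far-y.. )',atz('scene',sk([(530,100),(545,73),(588,85),(573,112)]),.022)[:,:2])
E
```

```text
plate S [[0.5607 0.3414]
 [0.4625 0.3323]
 [0.4572 0.4053]
 [0.5548 0.4132]]
plate T [[0.5602 0.3365]
 [0.4616 0.3284]
 [0.4539 0.4025]
 [0.5552 0.4135]]
blades near-y,+y far-y,+y [[0.5015 0.3601]
 [0.4958 0.3803]
 [0.5212 0.3619]
 [0.5184 0.3801]]
caps [[0.5442 0.3481]
 [0.4834 0.3425]]
blade T -y/+y [[0.5195 0.3545]
 [0.5182 0.3836]
 [0.4967 0.3536]
 [0.4937 0.3825]]
tips top [[0.5177 0.2401]
 [0.465  0.234 ]] rests [[0.5248 0.1751]
 [0.5247 0.1393]
 [0.4691 0.1695]
 [0.4757 0.1333]] heel [[0.5246 0.063 ]
 [0.5252 0.0332]
 [0.4956 0.0332]
 [0.4936 0.0629]]
tips sc [[0.5209 0.24  ]
 [0.4683 0.2345]] rests top outer [[0.5308 0.1763]
 [0.5272 0.1458]
 [0.4696 0.1841]
 [0.4785 0.141 ]] heel top(far-y.. ) [[0.5179 0.0721]
 [0.525  0.042 ]
 [0.4964 0.0421]
 [0.4903 0.0717]]
```

```bash
python3 - <<'E'
from h import *
np.set_printoptions(precision=4,suppress=True,linewidth=170)
f=np.load('scene0.npz')['f'].mean(2).astype(np.float32)
yaw=.082;c,s=np.cos(yaw),np.sin(yaw);o=np.array([.509,.371])
def prof(pts,z):
    X=np.c_[o+np.c_[pts[:,0]*c-pts[:,1]*s,pts[:,0]*s+pts[:,1]*c],np.full(len(pts),z)]
    q=px('scene',X).astype(np.float32);return cv2.remap(f,q[:,0][None],q[:,1][None],cv2.INTER_LINEAR)[0]
xs=np.arange(-.024,.026,.001)
print((xs*1e3).astype(int))
for y in(-.007,-.004,0,.003):print(y,prof(np.c_[xs,xs*0+y],.016).astype(int))
ys=np.arange(-.02,.02,.001);print((ys*1e3).astype(int))
for x in(-.012,-.010,-.008,.009,.011,.013):print(x,prof(np.c_[ys*0+x,ys],.016).astype(int))
E
```

```text
[-24 -23 -22 -20 -19 -18 -17 -16 -15 -14 -13 -12 -11 -10  -9  -8  -7  -6  -5  -4  -3  -2  -1   0   0   1   2   3   4   5   6   7   8   9  10  11  12  13  14  15  16  17
  18  19  20  21  22  23  24  25]
-0.007 [234 234 235 235 234 234 230 224 193 154 107  67  86 107 121 131 149 179 211 226 234 235 236 235 235 235 235 235 221 204 156 110  92  85 107 122 132 153 196 220 232 235
 236 237 238 236 236 237 237 237]
-0.004 [233 233 232 232 233 231 216 189 122  65  63  72  91 109 122 132 145 175 209 226 234 233 233 233 233 233 228 215 169 118  84  63  69  88 112 125 134 154 184 212 231 233
 234 235 234 234 235 235 235 235]
0 [235 235 235 235 235 230 220 173 107  74  58  72  94 115 125 131 157 193 218 234 235 235 235 235 235 233 227 198 154 106  72  60  65  96 118 129 133 138 176 218 229 236
 236 236 236 236 235 236 237 237]
0.003 [234 234 235 235 234 225 209 159 106  71  59  70  93 119 126 133 157 187 215 231 234 235 234 235 236 234 227 201 163 112  79  61  69  95 118 129 137 153 185 217 229 234
 235 236 236 235 235 235 235 235]
[-20 -19 -18 -16 -15 -14 -13 -12 -11 -10  -9  -8  -7  -6  -5  -
[... 408 characters left out ...]
22 126 127 134 132 134 132]
-0.008 [239 239 237 236 235 234 232 228 213 178 145 140 147 149 147 142 145 154 156 151 157 158 156 157 146 151 148 140 152 165 171 178 175 175 186 182 178 175 183 191]
0.009 [240 240 238 236 235 235 235 235 226 203 167 134 105  85  88  89  88  93 100  93  96  93  92  95  88  87  85  85  86  76  76  93 109 116 121 122 124 125 124 124]
0.011 [239 239 237 236 235 235 234 229 207 167 136 125 121 122 122 123 125 125 129 128 129 131 126 129 126 124 126 117 107  95  86  96 114 123 123 122 123 124 125 124]
0.013 [240 239 237 235 235 235 233 231 217 180 150 149 145 153 156 147 154 147 148 148 138 149 151 153 151 151 149 141 129 132 142 134 124 124 124 124 126 125 124 122]
```

Scene edges put the gauge origin at about (0.5094, 0.3706), yaw 0.082, with a gap of about 21 mm, so W ≈ 40.8 mm. The tweezers' origin is about (0.500, 0.157), yaw about 0.10. I'll move above them.

>>> arm_command(
  moves=[
    [-0.436,0.545,0,-0.45,-1],
    [-0.436,0.545,0,-0.45,-1],
    [-0.436,0.545,0,-0.45,-1],
    [-0.436,0.545,0,-0.45,-1],
    [-0.436,0.545,0,-0.45,-1],
    [-0.436,0.545,0,-0.45,-1],
    [-0.436,0.545,0,-0.45,-1],
    [-0.436,0.545,0,-0.45,-1],
  ],
  newtons=30,
)

```text
t: 1.2
eef_pos: [0.3276, -0.2227, 0.2229]
tool_rot: [0.0, -0.462, 0.887, -0.0]
wrist_force: [-0.4, -0.3, 0.2]
width: 0.0874
finger_force: 0.0
```

```bash
cat >> h.py <<'E'
from scipy.spatial.transform import Rotation as Ro
def plan(x,y,z,az):
    "row fractions to reach TCP xyz with tool-y azimuth az"
    o=ctrl.observe();q=o['tool_rot'];R=Ro.from_quat([q[1],q[2],q[3],q[0]]).as_matrix()
    d=R.T@(np.array([x,y,z])-o['eef_pos']);a=np.arctan2(R[1,1],R[0,1])
    t=-((az-a+np.pi)%(2*np.pi)-np.pi)
    print('t',o['t'],'pos',o['eef_pos'].round(4),'az',round(a,4),'tilt',R[:,2].round(4),'w',round(o['width'],4),'ff',o['finger_force'],'F',o['wrist_force'].round(2))
    print('row',(d/.6).round(4),(t/(np.pi/2)).round(4),'rows',np.linalg.norm(d)/.0625)
E
python3 -c "
from h import *
plan(.5,.157,.12,.1+np.pi)"
```

```text
t 1.2 pos [ 0.3276 -0.2227  0.2229] az 2.5309 tilt [ 0.0011  0.     -1.    ] w 0.0874 ff 0.0 F [-0.41 -0.31  0.22]
row [-0.6831  0.1276  0.1718] -0.4524 rows 6.8720798176963624
```

>>> arm_command(
  moves=[
    [-0.683,0.128,0,-0.452,-1],
    [-0.683,0.128,0,-0.452,-1],
    [-0.683,0.128,0,-0.452,-1],
    [-0.683,0.128,0,-0.452,-1],
    [-0.683,0.128,0,-0.452,-1],
    [-0.683,0.128,0.17,-0.452,-1],
    [-0.683,0.128,0.17,-0.452,-1],
    [-0.683,0.128,0.17,-0.452,-1],
    [-0.683,0.128,0.17,-0.452,-1],
  ],
)

```text
t: 2.33
eef_pos: [0.5008, 0.1534, 0.1195]
tool_rot: [0.002, 0.739, -0.673, -0.0]
wrist_force: [-0.5, 0.1, 0.6]
width: 0.0872
finger_force: 0.0
```

```bash
python3 -c "
from h import *
plan(.5,.157,.004,.1+np.pi)
s=snap('scene');f=s['frame'];np.savez('scene1.npz',f=f)
cv2.imwrite('pics/s3.png',cv2.resize(f[180:330,200:400],(800,600),interpolation=cv2.INTER_CUBIC)[...,::-1])"
```

```text
t 2.325 pos [0.5008 0.1534 0.1195] az -3.0478 tilt [-0.0024 -0.0019 -1.    ] w 0.0872 ff 0.0 F [-0.46  0.13  0.59]
row [-0.0064  0.0003  0.1925] -0.004 rows 1.848749086277779
```

View pics/s3.png

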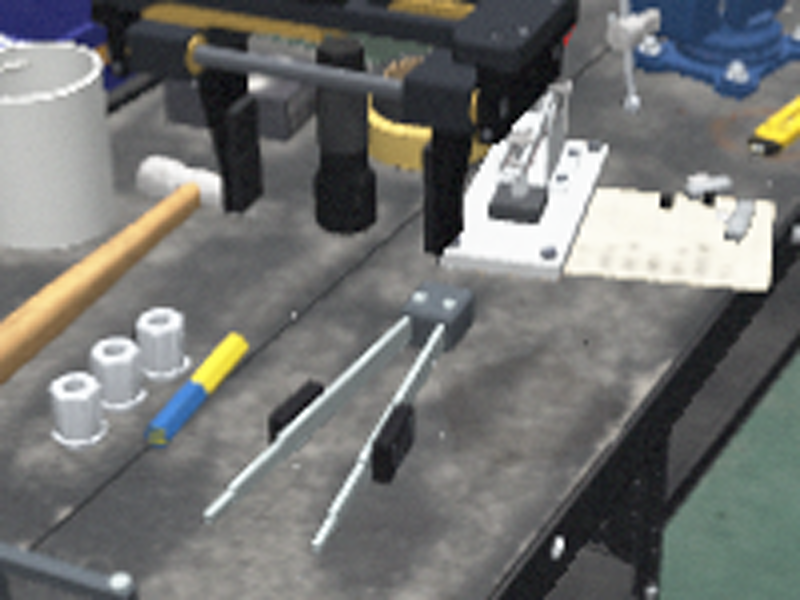

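The near rest's outer face has corners at about (374,443), (411,403), (377,480) and (411,445). The gripper's open fingers straddle the line of the tweezers. I'll check the numbers.

```bash
python3 - <<'E'
from h import *
np.set_printoptions(precision=4,suppress=True)
k=lambda l:(np.array(l,float)+.5)/4-.5+np.array((200,180))
print(atz('scene',k([(374,443),(411,403),(377,480),(411,445)]),[.022,.022,0,0]))
print('far rest',atz('scene',k([(270,415),(312,382),(270,440)]),[.022,.022,0]))
print('tips',atz('scene',k([(209,514),(317,545)]),.011))
print('fingertips bottom',atz('scene',k([(222,205),(240,212),(262,195),(425,250),(437,254),(462,236)]),.1195))
print(px('scene',[[.5,.157,.022]])*4-np.array([800,720]))
E
```

```text
[[0.4767 0.173  0.022 ]
 [0.4775 0.138  0.022 ]
 [0.4769 0.1711 0.    ]
 [0.4765 0.1404 0.    ]]
far rest [[0.5297 0.1768 0.022 ]
 [0.5271 0.1449 0.022 ]
 [0.5368 0.1683 0.    ]]
tips [[0.5212 0.239  0.011 ]
 [0.4687 0.2345 0.011 ]]
fingertips bottom [[0.556  0.1658 0.1195]
 [0.5453 0.1674 0.1195]
 [0.5455 0.1497 0.1195]
 [0.4573 0.1583 0.1195]
 [0.4512 0.1589 0.1195]
 [0.4492 0.1404 0.1195]]
[[346.4431 409.2181]]
```

```bash
python3 -c "
from h import *
plan(.502,.157,.004,.09+np.pi)"
```

```text
t 2.375 pos [0.5011 0.1532 0.1208] az -3.0484 tilt [-4.e-04 -7.e-04 -1.e+00] w 0.087 ff 0.0 F [0.33 0.08 0.33]
row [-0.0063 -0.0023  0.1946] 0.0021 rows 1.8690821120377248
```

>>> arm_command(
  moves=[
    [-0.006,-0.002,0.08,0.002,-1],
    [-0.006,-0.002,0.14,0.002,-1],
    [-0.006,-0.002,0.18,0.002,-1],
    [-0.006,-0.002,0.194,0.002,-1],
    [-0.006,-0.002,0.194,0.002,-1],
  ],
)

```text
t: 3.0
eef_pos: [0.5024, 0.1574, 0.0053]
tool_rot: [-0.001, 0.738, -0.675, 0.0]
wrist_force: [0.1, -0.3, -0.2]
width: 0.0868
finger_force: 0.0
```

```bash
python3 -c "
from h import *
plan(.502,.157,.004,.09+np.pi)"
```

```text
t 3.0 pos [0.5024 0.1574 0.0053] az -3.0516 tilt [ 1.5e-03  8.0e-04 -1.0e+00] w 0.0868 ff 0.0 F [ 0.14 -0.33 -0.19]
row [0.0006 0.0006 0.0022] -0.0 rows 0.023089979501284195
```

>>> arm_command(
  moves=[
    [0,0,0,0,-0.3],
    [0,0,0,0,-0.3],
    [0,0,0,0,-0.15],
    [0,0,0,0,-0.01],
    [0,0,0,0,-0.01],
    [0,0,0,0,-0.01],
  ],
  newtons=30,
)

```text
t: 3.75
eef_pos: [0.5021, 0.1581, 0.0045]
tool_rot: [-0.0, 0.739, -0.674, 0.0]
wrist_force: [-0.6, 0.3, 4.7]
width: 0.0453
finger_force: 10.3
```

```bash
python3 -c "
from h import *
plan(.502,.157,.044,.09+np.pi)"
```

```text
t 3.75 pos [0.5021 0.1581 0.0045] az -3.0505 tilt [ 8.e-04  4.e-04 -1.e+00] w 0.0453 ff 10.340192914009094 F [-0.63  0.29  4.65]
row [ 0.0018  0.0002 -0.0658] 0.0007 rows 0.6315062935719218
```

>>> arm_command(
  moves=[
    [0,0,-0.02,0,-0.01],
    [0,0,-0.05,0,-0.01],
    [0,0,-0.08,0,-0.01],
    [0,0,-0.08,0,-0.01],
  ],
)

```text
t: 4.25
eef_pos: [0.5025, 0.1583, 0.0536]
tool_rot: [-0.002, 0.738, -0.674, 0.0]
wrist_force: [-0.1, 1.1, -0.9]
width: 0.0438
finger_force: 9.4
```

```bash
python3 -c "
from h import *
plan(.502,.157,.044,.09+np.pi)
s=snap('scene');f=s['frame'];np.savez('scene2.npz',f=f)
cv2.imwrite('pics/s4.png',cv2.resize(f[200:380,150:370],None,fx=3.3,fy=3.3,interpolation=cv2.INTER_CUBIC)[...,::-1])"
```

```text
t 4.25 pos [0.5025 0.1583 0.0536] az -3.0508 tilt [ 0.0028  0.0018 -1.    ] w 0.0438 ff 9.398966431617737 F [-0.06  1.14 -0.95]
row [0.0021 0.0011 0.016 ] 0.0005 rows 0.15498289963713696
```

View pics/s4.png

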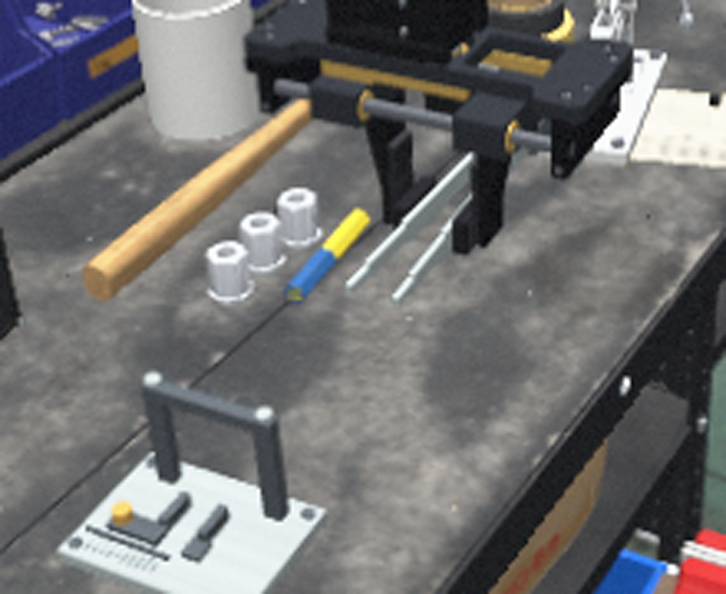

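The tweezers are lifted and level-looking, with tips at about (350,286) and (397,298) in the crop. I'll check the tips' spacing and height.

```bash
python3 - <<'E'
from h import *
np.set_printoptions(precision=4,suppress=True)
k=lambda l:(np.array(l,float)+.5)/3.3-.5+np.array((150,200))
tp=k([(350,286),(397,298)]);print(tp)
for z in(.055,.060,.065):
    p=atz('scene',tp,z);m=p.mean(0);print(z,p[:,:2],m[:2],'g',np.linalg.norm(p[0]-p[1]),'dist',np.linalg.norm(m[:2]-[.5025,.1583]),'yaw',np.arctan2(-(m[0]-.5025),m[1]-.1583))
s=snap('scene');P=cloud(s)
for u,v in tp.round().astype(int):
    b=P[v-3:v+4,u-3:u+8].reshape(-1,3);print('depth pts',b[b[:,2]>.03])
E
```

```text
[[255.7121 286.3182]
 [269.9545 289.9545]]
0.055 [[0.5145 0.2315]
 [0.4875 0.2288]] [0.501  0.2302] g 0.027102736481051864 dist 0.07189595635826576 yaw 0.02053468054611857
0.06 [[0.5102 0.2371]
 [0.4835 0.2345]] [0.4969 0.2358] g 0.026800155842817575 dist 0.077724619497791 yaw 0.07250359772361935
0.065 [[0.5059 0.2428]
 [0.4795 0.2401]] [0.4927 0.2415] g 0.02649757520458322 dist 0.08373367600632213 yaw 0.1171202074613262
depth pts [[0.5115 0.2284 0.0609]
 [0.509  0.229  0.0621]
 [0.5082 0.2272 0.0612]
 [0.5073 0.2256 0.0606]
 [0.5091 0.2203 0.0567]
 [0.5088 0.2179 0.0553]
 [0.5114 0.2315 0.0608]
 [0.5097 0.231  0.061 ]
 [0.509  0.2292 0.0602]
 [0.5078 0.228  0.0598]
 [0.5079 0.225  0.0579]
 [0.5085 0.2214 0.0555]
 [0.5101 0.2362 0.0622]
 [0.5086 0.2354 0.0621]
 [0.5082 0.2332 0.0609]
 [0.5084 0.2302 0.059 ]
 [0.5083 0.2275 0.0573]
 [0.51   0.2393 0.0621]
 [0.5083 0.2388 0.0623]
 [0.5086 0.2356 0.0602]
 [0.5068 0.2353 0.0607]
 [0.5079 0.2311 0.0576]
 [0.5102 0.2392 0.0599]
 [0.5075 0.2401 0.0614]
 [0.5071 0.2379 0.0601]
 [0.5074 0.2348 0.0581]
 [0.5097 0.2402 0.0586]
 [0.5086 0.2388 0.0581]
 [0.508  0.2369 0.0572]
 [0.5074 0.2406 0.0576]]
depth pts [[0.4847 0.2265 0.0605]
 [0.4832 0.2256 0.0605]
 [0.4816 0.2251 0.0607]
 [0.482  0.2216 0.0584]
 [0.4834 0.2165 0.0547]
 [0.4832 0.2316 0.0623]
 [0.4819 0.2306 0.0621]
 [0.4817 0.2281 0.0605]
 [0.4823 0.2242 0.0579]
 [0.4834 0.2344 0.0619]
 [0.4823 0.2331 0.0615]
 [0.4814 0.2315 0.0607]
 [0.4814 0.2286 0.0589]
 [0.4831 0.2378 0.0622]
 [0.4828 0.2353 0.0607]
 [0.481  0.2351 0.0612]
 [0.481  0.2323 0.0594]
 [0.4809 0.2295 0.0576]
 [0.4838 0.237  0.0594]
 [0.4809 0.2382 0.0612]
 [0.4817 0.2344 0.0584]
 [0.4804 0.2333 0.0582]
 [0.4831 0.2382 0.0584]
 [0.4807 0.2387 0.0595]
 [0.4803 0.2364 0.0582]]
```

Depth puts the tip tops at z 0.062, g ≈ 26.5 mm, with the tip midpoint 80 mm ahead of the TCP and no pitch. Next I move in front of the bridge, then in.

```bash
python3 -c "
from h import *
plan(.5229,.2106,.035,.082+np.pi)
plan(.5163,.2903,.035,.082+np.pi)"
```

```text
t 4.35 pos [0.5013 0.1576 0.0519] az -3.0513 tilt [-5.e-04 -0.e+00 -1.e+00] w 0.0444 ff 9.40056100487709 F [-0.06  0.33 -1.21]
row [-0.0848 -0.0438  0.0282] 0.0053 rows 0.9551027695640808
t 4.35 pos [0.5013 0.1576 0.0519] az -3.0513 tilt [-5.e-04 -0.e+00 -1.e+00] w 0.0444 ff 9.40056100487709 F [-0.06  0.33 -1.21]
row [-0.218  -0.0448  0.0282] 0.0053 rows 2.154102515903268
```

>>> arm_command(
  moves=[
    [-0.04,-0.043,0.014,0.005,-0.01],
    [-0.085,-0.044,0.028,0.005,-0.01],
    [-0.085,-0.044,0.028,0.005,-0.01],
    [-0.12,-0.044,0.028,0.005,-0.01],
    [-0.155,-0.044,0.028,0.005,-0.01],
    [-0.19,-0.045,0.028,0.005,-0.01],
    [-0.218,-0.045,0.028,0.005,-0.01],
    [-0.218,-0.045,0.028,0.005,0.01],
    [-0.218,-0.045,0.028,0.005,0.035],
    [-0.218,-0.045,0.028,0.005,0.06],
  ],
)

```text
t: 5.6
eef_pos: [0.5167, 0.2899, 0.0353]
tool_rot: [0.0, 0.736, -0.677, -0.0]
wrist_force: [0.6, -0.3, -0.8]
width: 0.0414
finger_force: 10.4
```

>>> arm_command(
  moves=[
    [0,0,0,0,0.06],
    [0,0,0,0,0.06],
    [0,0,0,0,0.06],
  ],
)

```text
t: 5.98
eef_pos: [0.5168, 0.2904, 0.0354]
tool_rot: [-0.0, 0.736, -0.677, 0.0]
wrist_force: [0.3, 0.1, -0.2]
width: 0.0413
finger_force: 10.5
```

```bash
python3 - <<'E'
from h import *
np.set_printoptions(precision=4,suppress=True,linewidth=150)
plan(.5163,.2903,.0155,.082+np.pi)
s=snap('scene');f=s['frame'];P=cloud(s);np.savez('scene3.npz',f=f,P=P)
t=snap('top')['frame']
A=cv2.resize(f[300:390,160:250],None,fx=6,fy=6,interpolation=cv2.INTER_CUBIC)
B=cv2.resize(t[215:267,160:203],None,fx=6,fy=6,interpolation=cv2.INTER_CUBIC)
im=np.zeros((540,798,3),np.uint8);im[:,:540]=A;im[:B.shape[0],540:]=B
cv2.imwrite('pics/g5.png',im[...,::-1])
E
```

```text
t 5.975 pos [0.5168 0.2904 0.0354] az -3.059 tilt [ 0.0001  0.0001 -1.    ] w 0.0413 ff 10.525234937667847 F [ 0.34  0.09 -0.25]
row [0.     0.0009 0.0332] 0.0004 rows 0.31864441071981825
```

View pics/g5.png

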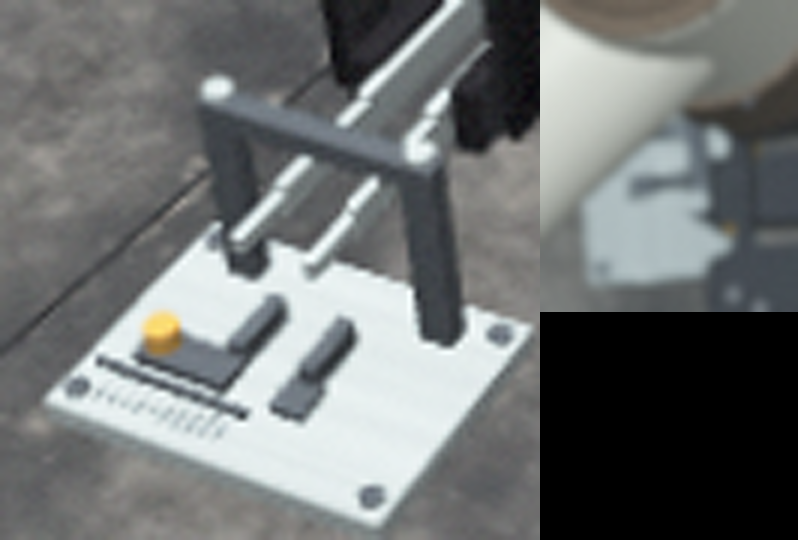

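The tips have passed under the bridge, with ends at about (237,243) and (313,268) in the crop and clear of the posts. I'll measure the tips and blades in gauge coordinates from depth.

```bash
cat > m.py <<'E'
from h import *
import sys
np.set_printoptions(precision=1,suppress=True,linewidth=150)
def G(P,yaw=.082,o=(.5094,.3706)):
    c,s=np.cos(yaw),np.sin(yaw);d=P[...,:2]-np.array(o)
    return np.dstack([d[...,0]*c+d[...,1]*s,-d[...,0]*s+d[...,1]*c,P[...,2]])*1e3
def meas(P,zlo):
    g=G(P)[300:390,160:250].reshape(-1,3);g=g[np.isfinite(g[:,0])]
    for nm,a,b in(('near',-18,-2),('far',3,20)):
        m=g[(g[:,0]>a)&(g[:,0]<b)&(g[:,1]>-18)&(g[:,1]<8)&(g[:,2]>zlo)]
        e=m[m[:,1]>m[:,1].max()-6]
        for y in(-16,-12,-8,-4):
            k=m[abs(m[:,1]-y)<2]
            if len(k):t=k[k[:,2]>k[:,2].max()-1.5];print(nm,'y',y,'top x',t[:,0].min(),t[:,0].max(),t[:,0].mean(),'ztop',k[:,2].max(),'zmin',k[:,2].min(),len(k))
        print(nm,'end y',np.sort(m[:,1])[-5:],'x',e[:,0].min(),e[:,0].max(),'z',e[:,2].min(),e[:,2].max())
E
python3 - <<'E'
from m import *
P=np.load('scene3.npz')['P'];meas(P,28)
P=np.load('scene0.npz')['P'];g=G(P)[300:390,160:250].reshape(-1,3)
for a,b in((-18,-4),(4,20)):
    m=g[(g[:,0]>a)&(g[:,0]<b)&(abs(g[:,1])<7)&(g[:,2]>14)];print('blade',m[:,0].min(),m[:,0].max(),m[:,0].mean(),m[:,2].mean(),m[:,2].max(),len(m))
E
```

```text
near y -16 top x -12.324387421467865 -12.324387421467865 -12.324387421467865 ztop 48.7756921979387 zmin 40.96086594525744 9
near y -12 top x -10.754576910068847 -7.6027292983069445 -8.982389122956054 ztop 45.08501905352674 zmin 39.73909168832379 12
near y -8 top x -10.356429979561813 -10.356429979561813 -10.356429979561813 ztop 45.24934407676889 zmin 39.768009001868606 6
near y -4 top x -11.151464818441367 -9.388126854714521 -10.009330816767728 ztop 45.77537925659681 zmin 38.07375698161158 11
near end y [-0.1  0.1  0.2  0.2  1.2] x -11.280991542407188 -6.507388559553636 z 38.07375698161158 45.15971358297166
far y -16 top x 10.760055647926803 15.198183389231096 12.90222030716109 ztop 44.78271321301819 zmin 38.60138105863492 11
far y -12 top x 11.843025833511328 14.353525978691385 12.915993835831808 ztop 44.57094510995546 zmin 40.7725350887978 9
far y -8 top x 10.89673885803774 13.533399611920828 12.32124450823331 ztop 44.80177392358481 zmin 40.01373819093562 6
far y -4 top x 11.899520469991101 12.663829810680026 12.281675140335564 ztop 45.18414140409588 zmin 39.47378392971296 8
far end y [-0.7 -0.4 -0.   0.1  0.1] x 9.572139002797213 12.747815155303307 z 37.845951717522084 45.18414140409588
blade -12.744848783158915 -6.189024630854169 -9.689595423164471 15.155450139715045 16.530366700943322 19
blade 8.088449648363644 14.42184250869055 11.254807584087665 14.905206957607273 16.507948489895785 19
```

>>> arm_command(
  moves=[
    [0,0,0.01,0,0.065],
    [0,0,0.018,0,0.065],
    [0,0,0.025,0,0.065],
    [0,0,0.025,0,0.065],
    [0,0,0.025,0,0.065],
  ],
)

```text
t: 6.7
eef_pos: [0.5168, 0.2906, 0.0204]
tool_rot: [-0.0, 0.736, -0.677, 0.0]
wrist_force: [-0.4, -0.8, -0.0]
width: 0.0404
finger_force: 10.6
```

```bash
python3 - <<'E'
from m import *
plan(.5163,.2903,.0155,.082+np.pi)
Ps=[];fs=[];ws=[]
for i in range(6):
    s=snap('scene');Ps.append(cloud(s));fs.append(s['frame'].astype(float));ws.append((ctrl.observe()['width'],*ctrl.observe()['eef_pos']))
P=np.mean(Ps,0);f=np.mean(fs,0);np.savez('scene4.npz',P=P,f=f)
print('w mean',np.mean(ws,0).round(5).tolist());meas(P,21)
cv2.imwrite('pics/g6.png',cv2.resize(f[318:374,172:232],None,fx=10,fy=10,interpolation=cv2.INTER_CUBIC)[...,::-1])
E
```

```text
t 6.7 pos [0.5 0.3 0. ] az -3.0586 tilt [ 0.  0. -1.] w 0.0404 ff 10.615342408418655 F [-0.4 -0.8 -0. ]
row [0. 0. 0.] 0.0006 rows 0.07830125198159385
w mean [0.0408, 0.51686, 0.29061, 0.02053]
near y -16 top x -9.61182607600971 -7.725799560664862 -8.577926380429576 ztop 29.93770141410726 zmin 24.888803010562704 7
near y -12 top x -8.974627315609073 -6.9340865031773875 -8.07736616620016 ztop 29.592118555868502 zmin 23.732688348246533 9
near y -8 top x -9.933552736686439 -7.709873185449795 -8.896166584475447 ztop 29.79711242864509 zmin 24.644698045689832 8
near y -4 top x -10.315571112722578 -7.043820605226324 -8.732252736788361 ztop 29.43785189853958 zmin 24.217614496183177 11
near end y [0.8 0.8 1.  1.  1.3] x -10.264020731135513 -3.872655098827118 z 24.45975640802886 29.924112981791687
far y -16 top x 11.46206849470269 13.984622787584453 12.668328131765863 ztop 29.847404839432446 zmin 24.41935734248841 11
far y -12 top x 11.764626829986348 14.138790801173347 12.891135325528616 ztop 29.817135937442256 zmin 24.573369194002826 8
far y -8 top x 9.842801730584103 13.336731283447909 11.219180338747663 ztop 29.300716732464714 zmin 24.623183807106503 8
far y -4 top x 10.535466676565115 13.6381877974319 12.013990212552839 ztop 29.671981308242103 zmin 24.52910353153735 10
far end y [0.1 0.3 0.3 0.4 0.9] x 9.771036646609234 13.686267502573461 z 24.185353616849962 29.133124719145965[ WARN:0@2.550] global loadsave.cpp:1063 imwrite_ Unsupported depth image for selected encoder is fallbacked to CV_8U.
```

View pics/g6.png

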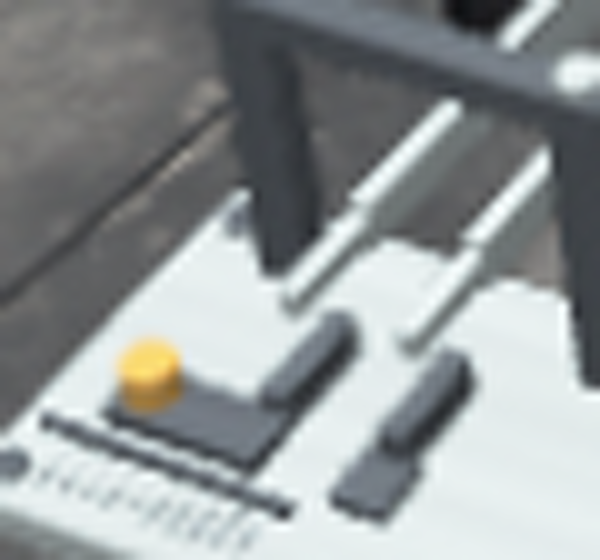

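The tips sit about 8 mm above the blades, with end faces at about (411,343) near and (291,303) far. I'll cross-check the x offset from these pixels.

```bash
python3 - <<'E'
from m import *
k=lambda l:(np.array(l,float)+.5)/10-.5+np.array((172,318))
for z in(.0265,):print('end faces',G(atz('scene',k([(411,343),(291,303)]),z)[None])[0])
f=np.load('scene4.npz')['f'].mean(2).astype(np.float32);yaw=.082;c,s=np.cos(yaw),np.sin(yaw)
xs=np.arange(-16,20,1.)
print(xs.astype(int).tolist())
for y in(-8,-6,-4,-2):
    X=np.c_[.5094+(xs*c-y*s)/1e3,.3706+(xs*s+y*c)/1e3,xs*0+.0297]
    q=px('scene',X).astype(np.float32);print(y,cv2.remap(f,q[:,0][None],q[:,1][None],1)[0].astype(int).tolist())
E
```

```text
end faces [[-9.4 -0.6 26.5]
 [12.1 -0.2 26.5]]
[-16, -15, -14, -13, -12, -11, -10, -9, -8, -7, -6, -5, -4, -3, -2, -1, 0, 1, 2, 3, 4, 5, 6, 7, 8, 9, 10, 11, 12, 13, 14, 15, 16, 17, 18, 19]
-8 [226, 190, 147, 124, 148, 196, 227, 241, 238, 235, 237, 238, 238, 238, 238, 238, 238, 238, 238, 238, 236, 227, 199, 147, 129, 140, 188, 227, 228, 205, 150, 101, 77, 69, 67, 68]
-6 [230, 200, 156, 138, 148, 196, 231, 238, 237, 236, 236, 236, 236, 236, 236, 236, 236, 236, 236, 236, 236, 225, 205, 158, 132, 151, 189, 226, 227, 201, 151, 99, 77, 67, 67, 68]
-4 [226, 202, 155, 139, 153, 195, 237, 237, 235, 234, 233, 233, 233, 233, 233, 233, 233, 234, 234, 234, 233, 225, 201, 163, 131, 150, 193, 222, 228, 197, 151, 104, 74, 68, 69, 70]
-2 [224, 202, 160, 133, 159, 198, 228, 237, 234, 233, 234, 233, 233, 233, 233, 233, 233, 232, 232, 232, 232, 227, 198, 165, 134, 140, 193, 220, 225, 199, 156, 130, 112, 112, 124, 181]
```

Edge profiles put the tips at −9.2 and +11.9 (g 21.1), against blades at −10 and +11. So I'll shift 0.85 mm toward gauge −x and go down 5 mm.

>>> arm_command(
  moves=[
    [0,0.0014,0,0,0.065],
    [0,0.0014,0.003,0,0.065],
    [0,0.0014,0.006,0,0.065],
    [0,0.0014,0.0083,0,0.065],
    [0,0.0014,0.0083,0,0.065],
    [0,0.0014,0.0083,0,0.065],
    [0,0.0014,0.0083,0,0.065],
  ],
)

```text
t: 7.88
eef_pos: [0.5159, 0.2905, 0.0154]
tool_rot: [-0.0, 0.736, -0.677, -0.0]
wrist_force: [0.5, 0.2, -1.3]
width: 0.0411
finger_force: 10.6
```

```bash
python3 - <<'E'
from m import *
Ps=[];fs=[];ws=[]
for i in range(6):
    s=snap('scene');Ps.append(cloud(s));fs.append(s['frame'].astype(float));o=ctrl.observe();ws.append((o['width'],*o['eef_pos'],*o['wrist_force']))
P=np.mean(Ps,0);f=np.mean(fs,0)
print('w mean',(np.mean(ws,0)*1e3).round(1).tolist());meas(P,17.5)
cv2.imwrite('pics/g7.png',cv2.resize(f[318:374,172:232],None,fx=10,fy=10,interpolation=cv2.INTER_CUBIC)[...,::-1].astype(np.uint8))
f=f.mean(2).astype(np.float32);yaw=.082;c,s=np.cos(yaw),np.sin(yaw)
xs=np.arange(-16,20,1.)
for y in(-8,-6,-4,-2):
    X=np.c_[.5094+(xs*c-y*s)/1e3,.3706+(xs*s+y*c)/1e3,xs*0+.0247]
    q=px('scene',X).astype(np.float32);v=cv2.remap(f,q[:,0][None],q[:,1][None],1)[0].astype(int);print(y,[*zip(xs[2:10].astype(int),v[2:10])],[*zip(xs[22:33].astype(int),v[22:33])])
E
```

```text
w mean [40.9, 515.9, 290.5, 15.4, 370.1, -44.9, -1012.2]
near y -16 top x -11.258810029663175 -7.4436674498154565 -9.362299959943215 ztop 24.74599713296998 zmin 19.216824917665065 9
near y -12 top x -10.541697271045331 -7.817473499384199 -9.39475164645445 ztop 24.526018129573067 zmin 19.68575528724642 9
near y -8 top x -11.120184920779845 -8.569433054151812 -9.943338396591495 ztop 24.318701258851494 zmin 20.393165626832122 8
near y -4 top x -11.14878913193928 -8.484751197479882 -9.650055295772159 ztop 24.694402629746897 zmin 18.975027873183446 9
near end y [0.2 0.6 0.9 1.  1. ] x -11.622008716087507 -7.561101439158158 z 18.023024028564983 24.694402629746897
far y -16 top x 10.837624383652528 11.04515066391834 10.941387523785433 ztop 26.065438907628536 zmin 20.43860919023378 8
far y -12 top x 10.510557082884464 11.29754946205657 10.841875729791605 ztop 24.288474383128534 zmin 20.010763288964238 5
far y -8 top x 8.66487440036393 11.66792734396977 10.377265566872206 ztop 24.47842951884115 zmin 18.668401599482593 10
far y -4 top x 9.627410146661502 11.974469449869046 10.836888482940834 z
[... 1837 characters left out ...]
int64(231)), (np.int64(14), np.int64(212)), (np.int64(15), np.int64(202)), (np.int64(16), np.int64(207))]
-2 [(np.int64(-14), np.int64(116)), (np.int64(-13), np.int64(155)), (np.int64(-12), np.int64(199)), (np.int64(-11), np.int64(229)), (np.int64(-10), np.int64(239)), (np.int64(-9), np.int64(239)), (np.int64(-8), np.int64(236)), (np.int64(-7), np.int64(235))] [(np.int64(6), np.int64(115)), (np.int64(7), np.int64(113)), (np.int64(8), np.int64(142)), (np.int64(9), np.int64(188)), (np.int64(10), np.int64(219)), (np.int64(11), np.int64(238)), (np.int64(12), np.int64(238)), (np.int64(13), np.int64(233)), (np.int64(14), np.int64(233)), (np.int64(15), np.int64(235)), (np.int64(16), np.int64(236))]
```

View pics/g7.png

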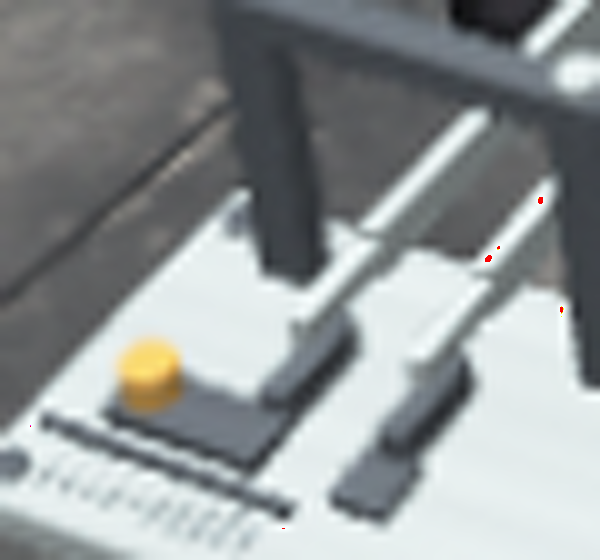

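Both tips stand over the blades, at x ≈ −10.2 and +10.9 against −10 and +11, about 2.5 mm clear. The gauge and slider haven't moved, so I'm handing in.

```bash
python3 -c "
from cell import sign_off
print(sign_off())"
```

```text
the job is handed in; nothing more can be done
None
```

The job is handed in after about 8 s on the robot's clock: the gripper is holding the tweezers under the bridge at a gap of about 21 mm, each tip within about 0.3 mm of its blade's centre line and about 2.5 mm above it, touching nothing of the gauge.

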